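# Stand the fallen glue stick up and hold the stock reader's lever half way

## Robot

A 6-joint arm with a two-finger parallel gripper is mounted at the origin on a cart in front of the work surface, level with it; the furniture and walls round the work are solid. World frame = base frame: x ahead of the robot, y to its left, z up, the work surface at z = 0. Lengths are in m, angles in rad, forces in N, time in s.
With the tool pointing down it reaches from about 0.35 to 0.975 m from the base axis. Payload 4.9 kg.
Tool frame: the origin (TCP) lies on the mounting face of the last link; the fingertips stand 173 mm ahead of it and the grasp point (between the pads) lies 155 mm ahead of it; z points along the fingers, y is the direction in which the jaws open and shut (so a half turn about z gives the same grasp; the last joint's range is limited). The gripper opens to 85 mm and grips with 20 to 120 N. Pads are 22 mm wide; open, the fingers measure 114 mm over their backs; the gripper's body (76 mm by 85 mm) begins 54 mm behind the grasp point. The pads swing forward as they close: fully open they stand 13 mm farther back than shut.
Start: joints at [1.154, 0.053, 1.613, -0, 1.476, -0.119], TCP at [0.183, 0.597, 0.405] pointing down, gripper open.
Joint ranges: [-3.01, 3.01], [-1.01, 2.22], [0.06, 2.58], [-1.02, 4.17], [0.09, 2.62], [-3.14, 3.14]. Speed limits (rad/s): [2.57, 2.57, 3.14, 3.14, 3.14, 3.14].

## Interface

Orientations are given as a unit quaternion [w, x, y, z].
In Python, from plant import manip gives the robot as it stands.
- The arm moves only by the tool play_rows, never from a script. Its argument "increments" is a list of rows, each an object with "offset": the shift along the tool's x, y, z in mm, a list of three; "twist": the turn about the tool's z in rad; "grip": the opening, from 0 (shut) to 1 (fully open). In form: [{"offset": [dx, dy, dz], "twist": twist, "grip": grip}, ...]. A call has 1 to 5 rows; each row is the pose to reach, as a shift and turn from the pose commanded when the call began, along the tool's axes at that moment; what a row does not reach only later rows make up. A row lasts 1/12 s, in which the tool goes at most 41.7 mm and 7.16 degrees, less where a joint would pass 70% of its speed; a pose out of reach is approached as far as the arm can. A call with a gripper value outside its range is refused whole. The fingers move at their own pace and stop on an object; the grip force is fixed at half the most. Time passes only in rows, so rows that repeat a pose let the fingers close. It gives the time, the measured TCP pose, the force and the opening at its end, in the units of the state.
- manip.state(): the state, without advancing time (a new reading comes with each control period).
- manip.grab_frame(name): name is "scene" or "top" or "wrist"; returns the picture (420x560x3 uint8, blue, green, red); there is no depth.
- manip.get_calibration(name): a dict with "fx", "fy", "cx", "cy" (pixels), "T" (4x4, takes a point from camera to world coordinates). Camera axes: x right, y down, z forward; pixel columns grow to the right and rows downward; lengths in m; the calibration is good to about 2 mm. A picture is of the moment at which its call begins: read the wrist's pose just before it. get_calibration takes no time and is no camera call; for the wrist camera it gives the pose at the moment of the call.
- manip.job_done(): hands the job in, once; it reports no verdict.
Trained networks look in the newest picture that a camera, given by its name, has taken for a name from the list of things; names that differ only in an ending like _2 or _b are one class to them, and where a whole thing is asked for, a point or a joint stands for the part that bears it (a point fixed in the world has none). Each returns a list of dicts, best first, with "p" (0 to 1); they miss things now and then, are a little off and sometimes report something else, mostly with a low value. They report only what shows in the picture. A call takes as long as a camera call.
- manip.boxes_of(query, camera): "xyz" ([x, y, z] in m, in the coordinates of the camera as it stood for that picture, good to about 4 mm: the middle of the surface that is visible of it).
- manip.tip_of(query, camera): "xyz" ([x, y, z] in m, in the coordinates of the camera as it stood for that picture, good to about 4 mm: a listed point, or the origin of a listed thing).
The state is a dict: "time": time; "joint_pos": joint angles; "joint_vel": joint speeds; "joint_efforts": joint torques, N m; "tool_pos": TCP position; "tool_rot": TCP orientation; "contact_force": force on the tool from outside, world axes, zero at the start; "ft_torque": the same for the moment, N m; "gripper_width": opening from 0.0 (shut) to 1.0 (fully open).
Only numpy, scipy, OpenCV 4.12 (cv2) and the standard library are available. Lean on these libraries where they do the work, as an engineer would, in place of code of your own. Each camera call takes 0.05 s, during which the arm holds its last target. There are 200 camera calls.

## Task

Count the glue sticks in the display lane with the tag reader beside it: first stand the fallen stick upright on the yellow spot between or beside its neighbours and let go of it, without upsetting the other sticks or shifting the tape measure or the stapler. Then push the reader's sprung orange lever half way down, so that its pointer is in the green band of the gauge, never right down into the red, and keep it there: the program finishes while the fingers are still holding the lever at half way.

Things in the scene. Friction and masses are not known exactly. Their poses are not given: they have to be found in the camera images.
- lane: white display lane, a fixed tray 116 x 390 mm, long along its own y axis; origin = centre of its underside. Deck 8 mm above the worktop; an aluminium lip round the edge stands 4 mm above the deck. Three round places (blue rings, 70 mm apart) on its centre line at lane y = -140, -70 and 0 mm; the rest, towards +y (left), is open deck.
- spot: yellow flat disc, 36 mm across, printed on the deck at the one vacant place (any of the three); origin = its centre, at deck height. The other two places hold the neighbours.
- fallen: fallen glue stick, loose, 20-50 g, 96 mm long, white barrel 24 mm thick, red cap 25 mm thick over the last 24 mm. Lies on the open deck, may roll a little; foot towards the row of places, cap away from it (lane +y within 0.2 rad), nothing tall within 150 mm beyond the cap. Origin = centre of its flat foot, z axis = along it to the cap (12.5 mm above the deck while it lies)
- stick_a: a neighbour, the same kind of glue stick (25 mm thick, 96 mm tall, red cap), standing loose on its place in the lane; origin = centre of its foot, z axis up towards the cap. It must stay standing where it is.
- stick_b: a neighbour, the same kind of glue stick (25 mm thick, 96 mm tall, red cap), standing loose on its place in the lane; origin = centre of its foot, z axis up towards the cap. It must stay standing where it is.
- reader: grey tag reader, fixed, 165 x 84 mm; origin under it, on the lever's centre line; x axis runs from the lever's free end to its hinge. Base 22 mm high in front, 50 at the rear, hinge cheeks to 80. Gauge post, 17 mm wide, 100 high, left (+y) of the lever's end, centre 33 mm off the lever's centre line: the lever's black pointer moves down its front past white, green (middle), red.
- lever (a joint): angle of the sprung orange lever, rad: 0 = up at rest, grows as its end is pushed down, 0.5 = right down. Half way is 0.25; the green band is 0.17 to 0.33. Hinge axis level, at reader x = +40 mm, z = 68 mm. The spring lifts it when released; pushing at the pad takes about 3 N to start, 6 N at half way, 9 N right down.
- lever_pad (a point): centre of the top face of the lever's orange pad (36 mm along the lever, 34 across), 95 mm from the hinge; about 93 mm above the worktop at rest, 70 mm at half way, where it is nearly level and lies at reader x = -55 mm, y = 0. To be pushed from above with closed fingers.
- tape_measure: yellow round tape measure, 58 x 69 x 22 mm, loose on the worktop; leave it alone
- stapler: red desk stapler, 150 x 40 x 45 mm, loose on the worktop; leave it alone

How it is judged:
By the outcome, as a careful person would: the job done as asked, in the order asked, and still so for the second after the job is handed in, while the arm keeps its last pose, push and grip.
It also fails if it takes over 51 s, if anything falls off the work surface, if the arm or the gripper's body presses on something with over 40 N, if the wrist force passes 120 N, or if a joint passes its speed limit or range.

## Working session

There is one attempt and no reset: what is moved stays moved. The work goes in short steps, Python scripts to look and compute and a tool call to move; the robot and the scene stay as the last step left them, time stands still between calls to the robot, and variables do not carry over. Pictures are saved under pics/ and viewed, about 8 in all and at most 12, crops included, and the job is handed in when it is done.

Besides the shell and the picture viewer there is one more tool, called after ">>>" as a command line: name --argument value ..., lists and objects as JSON in quotes. play_rows: Moves the arm, as the interface text tells. Its arguments: {"type":"object","properties":{"increments":{"type":"array"}},"required":["increments"]}

```bash
mkdir -p pics; cat > h.py <<'E'
import numpy as np, cv2
from plant import manip
from scipy.spatial.transform import Rotation as R
def w(cam,xyz):
    T=np.array(manip.get_calibration(cam)["T"]);return T[:3,:3]@np.array(xyz)+T[:3,3]
def rot():
    q=manip.state()["tool_rot"];return R.from_quat([q[1],q[2],q[3],q[0]])
def ray(cam,u,v,z):
    c=manip.get_calibration(cam);T=np.array(c["T"]);d=T[:3,:3]@np.array([(u-c["cx"])/c["fx"],(v-c["cy"])/c["fy"],1]);return T[:3,3]+d*(z-T[2,3])/d[2]
def proj(cam,p):
    c=manip.get_calibration(cam);T=np.array(c["T"]);q=T[:3,:3].T@(np.array(p)-T[:3,3]);return np.array([c["fx"]*q[0]/q[2]+c["cx"],c["fy"]*q[1]/q[2]+c["cy"]])
E
python3 - <<'E'
from h import *
s=manip.state();print(s["time"],s["tool_pos"],rot().as_matrix().round(3),s["gripper_width"])
a=manip.grab_frame("scene");b=manip.grab_frame("top")
cv2.imwrite("pics/s.png",a);cv2.imwrite("pics/t.png",b)
for n in ["lane","spot","fallen","stick_a","reader","lever_pad","tape_measure","stapler"]:
    for f in (manip.tip_of,):
        for c in ("top","scene"):
            print(n,c,[(w(c,d["xyz"]).round(4).tolist(),round(d["p"],2)) for d in f(n,c)[:4]])
print(manip.state()["time"])
E
```

```text
0.0 [0.18328756 0.59724355 0.40347344] [[-0.956  0.293 -0.001]
 [ 0.293  0.956 -0.002]
 [ 0.    -0.002 -1.   ]] 1.0016945805167732
lane top [([0.4837, 0.1696, 0.0017], 0.95)]
lane scene [([0.4816, 0.1685, -0.0022], 0.63)]
spot top [([0.4848, 0.1724, 0.0034], 0.69)]
spot scene [([0.4759, 0.1661, 0.0116], 0.62)]
fallen top [([0.4806, 0.248, 0.0157], 0.56), ([0.4857, 0.1004, 0.0081], 0.21)]
fallen scene [([0.4754, 0.2458, 0.0244], 0.84), ([0.4775, 0.1699, 0.0126], 0.65), ([0.4795, 0.0993, 0.0075], 0.27)]
stick_a top [([0.484, 0.0329, 0.0063], 0.7), ([0.4836, 0.104, 0.0059], 0.48), ([0.4826, 0.1733, 0.0023], 0.46)]
stick_a scene [([0.4808, 0.0988, 0.0107], 0.91), ([0.4852, 0.031, 0.0109], 0.51)]
reader top [([0.5061, -0.2137, -0.0016], 0.89)]
reader scene [([0.5055, -0.2125, 0.0018], 0.83)]
lever_pad top [([0.4498, -0.2121, 0.0929], 0.79), ([0.6717, 0.2253, -0.0013], 0.53)]
lever_pad scene [([0.4528, -0.2091, 0.0938], 0.43)]
tape_measure top [([0.572, 0.4261, -0.0005], 0.67)]
tape_measure scene [([0.5722, 0.4213, 0.0034], 0.73), ([0.4843, 0.032, 0.0096], 0.68)]
stapler top [([0.6761, 0.2267, 0.0019], 0.56), ([0.5712, 0.4262, -0.0014], 0.33)]
stapler scene [([0.6729, 0.2201, 0.0033], 0.94)]
0.9
```

View pics/s.png

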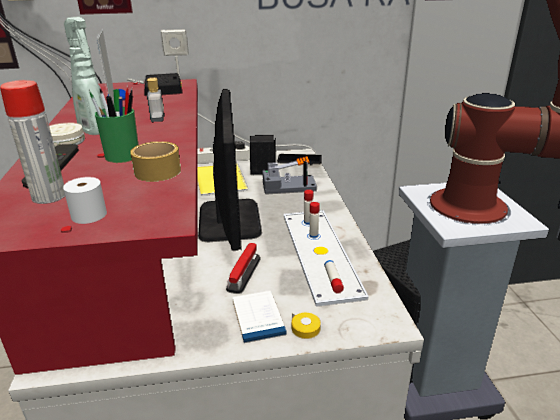

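View pics/t.png

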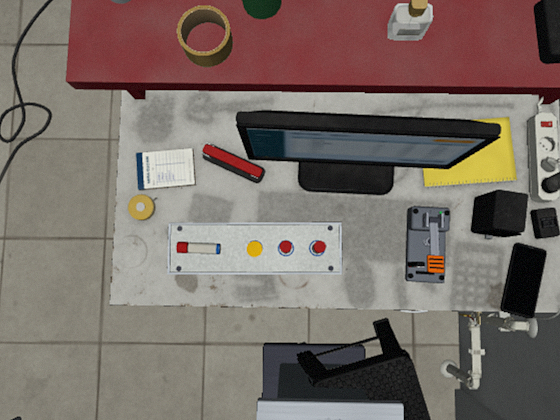

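The scene picture shows the fallen stick lying on the deck, with its foot at about (326,262) and its cap at (337,285). The yellow spot is at (321,251) and the two standing sticks are at about (314,220) and (309,207). In the top view the stick spans columns 178–221 on row 248, the spot is at (255,248), the neighbours are at (286,248) and (318,248), and the lever pad is at (436,264). The lane lies along world y, so I'm moving above the cap.

>>> play_rows --increments '[{"offset": [-36, -17, 13], "twist": 0.12, "grip": 0.7}, {"offset": [-72, -34, 27], "twist": 0.25, "grip": 0.7}, {"offset": [-108, -51, 40], "twist": 0.37, "grip": 0.7}, {"offset": [-144, -68, 54], "twist": 0.5, "grip": 0.7}, {"offset": [-180, -84, 67], "twist": 0.62, "grip": 0.7}]'

```text
time: 1.32
tool_pos: [0.3307, 0.4638, 0.3377]
tool_rot: [0.0, 0.445, 0.895, 0.0]
contact_force: [0.9, 0.1, 0.4]
gripper_width: 0.696
```

```bash
python3 - <<'E'
from h import *
s=manip.state();M=rot().as_matrix();print(s["time"],s["tool_pos"],M.round(3))
d=M.T@(np.array([0.479,0.335,0.27])-s["tool_pos"]);print(d, np.arctan2(M[1,1],M[0,1]))
E
```

```text
1.3167 [0.3306746  0.46380148 0.33769153] [[-0.603  0.798  0.   ]
 [ 0.798  0.603  0.   ]
 [ 0.     0.    -1.   ]]
[-0.19220491  0.04058322  0.06769539] 0.6474725509752645
```

>>> play_rows --increments '[{"offset": [-38, 8, 14], "twist": 0.12, "grip": 0.6}, {"offset": [-77, 16, 27], "twist": 0.25, "grip": 0.6}, {"offset": [-115, 24, 41], "twist": 0.37, "grip": 0.6}, {"offset": [-154, 32, 54], "twist": 0.5, "grip": 0.6}, {"offset": [-192, 41, 68], "twist": 0.647, "grip": 0.6}]'

```text
time: 1.73
tool_pos: [0.4803, 0.3361, 0.27]
tool_rot: [0.0, 0.698, 0.716, 0.0]
contact_force: [0.6, 0.8, -0.3]
gripper_width: 0.598
```

>>> play_rows --increments '[{"offset": [0, 0, 0], "twist": 0.03, "grip": 0.6}]'

```text
time: 1.82
tool_pos: [0.4824, 0.3332, 0.2673]
tool_rot: [0.001, 0.71, 0.704, -0.002]
contact_force: [-0.3, 0.0, 0.3]
gripper_width: 0.601
```

```bash
python3 - <<'E'
from h import *
s=manip.state();M=rot().as_matrix();print(s["time"],s["tool_pos"],M.round(3),s["contact_force"])
cv2.imwrite("pics/w1.png",manip.grab_frame("wrist"))
for n in ["spot","fallen","stick_a"]:
    for f in (manip.tip_of,manip.boxes_of): print(n,[(w("wrist",d["xyz"]).round(4).tolist(),round(d["p"],2)) for d in f(n,"wrist")[:3]])
E
```

```text
1.8167 [0.48236149 0.33315009 0.26732291] [[ 0.008  1.    -0.002]
 [ 1.    -0.008 -0.004]
 [-0.004 -0.002 -1.   ]] [-0.33609049  0.02607869  0.30670962]
spot [([0.4799, 0.1799, 0.0084], 0.63)]
spot [([0.4761, 0.1875, 0.0124], 0.58)]
fallen [([0.4761, 0.2604, 0.0213], 0.66)]
fallen [([0.4757, 0.3132, 0.031], 0.92)]
stick_a []
stick_a [([0.475, 0.311, 0.0086], 0.72)]
```

View pics/w1.png

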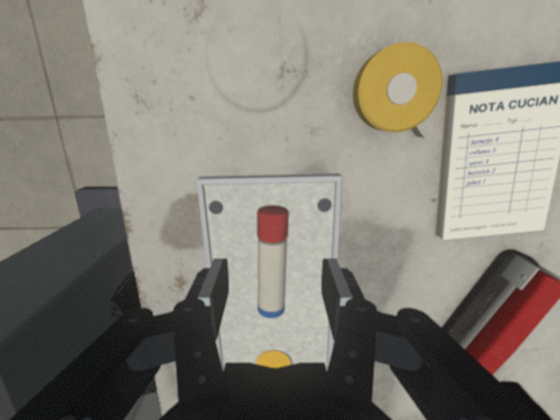

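The wrist view shows the cap end at (273,207), the cap edge at (272,242), the foot at (271,316), and the top of the yellow spot at (274,352).

```bash
python3 - <<'E'
from h import *
for n,u,v,z in [("cap end top",273,207,.03),("capend mid",273,210,.0205),("cap L",258,225,.0205),("cap R",288,225,.0205),("edge",272,242,.0325),("footL",258,312,.0205),("footR",284,312,.0205),("foot",271,317,.012),("spot edge",274,350,.008),("lane L",200,180,.012),("lane R",340,176,.012)]: print(n,ray("wrist",u,v,z).round(4))
b=cv2.imread("pics/t.png").astype(int);B,G,Rr=b[...,0],b[...,1],b[...,2]
y=((Rr>150)&(G>120)&(B<110)).astype(np.uint8);y[:,:240]=0;y[:,275:]=0;y[:235]=0;y[265:]=0
c=np.argwhere(y).mean(0);print("spot",ray("top",c[1],c[0],.008).round(4),y.sum())
r=((Rr>130)&(G<80)&(B<80)).astype(np.uint8)
for lo,hi in((172,195),(275,300),(305,330)):
    q=np.argwhere(r[235:262,lo:hi]).mean(0)+[235,lo];print(ray("top",q[1],q[0],.104 if lo>200 else .0225).round(4))
E
```

```text
cap end top [0.4769 0.3545 0.03  ]
capend mid [0.4769 0.3489 0.0205]
cap L [0.4647 0.3359 0.0205]
cap R [0.4892 0.336  0.0205]
edge [0.4762 0.3263 0.0325]
footL [0.4635 0.2505 0.0205]
footR [0.4873 0.2506 0.0205]
foot [0.4753 0.2381 0.012 ]
spot edge [0.4784 0.1943 0.008 ]
lane L [0.4182 0.3711 0.012 ]
lane R [0.5304 0.3749 0.012 ]
spot [0.4802 0.1716 0.008 ] 193
[0.4792 0.3329 0.0225]
[0.4826 0.1015 0.104 ]
[0.4836 0.0307 0.104 ]
```

>>> play_rows --increments '[{"offset": [16, -4, 25], "twist": 0, "grip": 0.6}, {"offset": [16, -4, 50], "twist": 0, "grip": 0.6}, {"offset": [16, -4, 70], "twist": 0, "grip": 0.6}, {"offset": [16, -4, 76], "twist": 0, "grip": 0.6}, {"offset": [16, -4, 76], "twist": 0, "grip": 0.6}]'

```text
time: 2.58
tool_pos: [0.4736, 0.3538, 0.1922]
tool_rot: [-0.001, 0.705, 0.709, -0.002]
contact_force: [-0.5, -0.4, -0.5]
gripper_width: 0.6
```

```bash
python3 - <<'E'
from h import *
s=manip.state();M=rot().as_matrix();print(s["time"],s["tool_pos"],M.round(3),s["contact_force"])
cv2.imwrite("pics/w2.png",manip.grab_frame("wrist"))
E
```

```text
2.5833 [0.47357757 0.35378807 0.19223345] [[-0.005  1.    -0.003]
 [ 1.     0.005 -0.002]
 [-0.002 -0.003 -1.   ]] [-0.52111512 -0.36551951 -0.52283611]
```

View pics/w2.png

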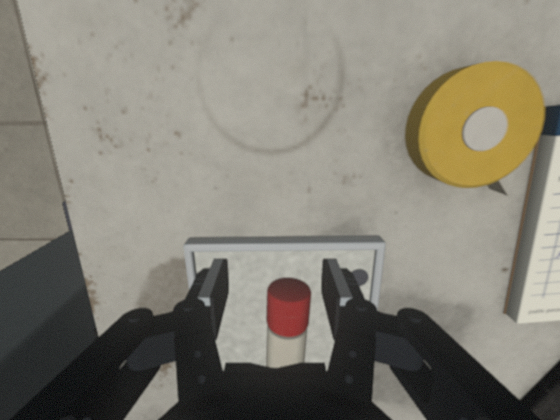

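The cap end is at (289,281), between fingertips whose inner faces sit at columns 228 and 322. The cap is about 6 mm to the right of their centre.

```bash
python3 - <<'E'
from h import *
s=manip.state();M=rot().as_matrix();t=np.array(s["tool_pos"]);print(t)
for p in [(0,0,.155),(.011,0,.165),(-.011,0,.165),(.011,.025,.165),(.011,-.025,.165),(-.011,-.025,.165)]: print(p,proj("wrist",t+M@np.array(p)).round(1))
print("cap",ray("wrist",289,283,.0205),ray("wrist",289,336,.033),ray("wrist",268,300,.0205),ray("wrist",310,300,.0205))
E
```

```text
[0.47444938 0.35406363 0.19401862]
(0, 0, 0.155) [275.6 290.8]
(0.011, 0, 0.165) [275.5 261.5]
(-0.011, 0, 0.165) [275.5 297.3]
(0.011, 0.025, 0.165) [323.5 261.5]
(0.011, -0.025, 0.165) [227.5 261.5]
(-0.011, -0.025, 0.165) [229.7 297.3]
cap [0.48207189 0.34648807 0.0205    ] [0.48202064 0.32034725 0.033     ] [0.47006512 0.3349598  0.0205    ] [0.49454334 0.33506662 0.0205    ]
```

>>> play_rows --increments '[{"offset": [-7, 7, 0], "twist": 0, "grip": 0.6}, {"offset": [-7, 7, 8], "twist": 0, "grip": 0.6}, {"offset": [-7, 7, 8], "twist": 0, "grip": 0.25}, {"offset": [-7, 7, 8], "twist": 0, "grip": 0.25}, {"offset": [-7, 7, 8], "twist": 0, "grip": 0.25}]'

```text
time: 3.05
tool_pos: [0.4823, 0.3466, 0.1867]
tool_rot: [0.0, 0.706, 0.708, 0.0]
contact_force: [-0.6, -0.1, 1.1]
gripper_width: 0.265
```

>>> play_rows --increments '[{"offset": [0, 0, 0], "twist": 0, "grip": 0.25}, {"offset": [0, 0, 0], "twist": 0, "grip": 0.25}, {"offset": [0, 0, 0], "twist": 0, "grip": 0.25}]'

```text
time: 3.3
tool_pos: [0.4822, 0.3467, 0.1866]
tool_rot: [0.0, 0.706, 0.708, 0.0]
contact_force: [-0.2, -1.7, 2.0]
gripper_width: 0.26
```

>>> play_rows --increments '[{"offset": [0, 0, -6], "twist": 0, "grip": 0.25}, {"offset": [0, 0, -12], "twist": 0, "grip": 0.25}, {"offset": [0, 0, -18], "twist": 0, "grip": 0.25}, {"offset": [0, 0, -25], "twist": 0, "grip": 0.25}, {"offset": [0, 0, -25], "twist": 0, "grip": 0.25}]'

```text
time: 3.72
tool_pos: [0.4827, 0.3471, 0.2134]
tool_rot: [0.0, 0.706, 0.708, 0.002]
contact_force: [-0.3, 0.4, 0.2]
gripper_width: 0.262
```

```bash
python3 - <<'E'
from h import *
s=manip.state();print(s["tool_pos"],s["contact_force"],s["ft_torque"],s["gripper_width"])
a=manip.grab_frame("wrist");b=manip.grab_frame("scene")[170:310,250:400]
cv2.imwrite("pics/w3.png",np.hstack([cv2.resize(a[200:420,180:400],(440,440)),cv2.resize(b,(350,440))[:, :]]))
E
```

```text
[0.4827052  0.34708364 0.21340833] [-0.27137611  0.40393943  0.172184  ] [ 0.04507243 -0.06921417  0.0799112 ] 0.26163935601391647
```

View pics/w3.png

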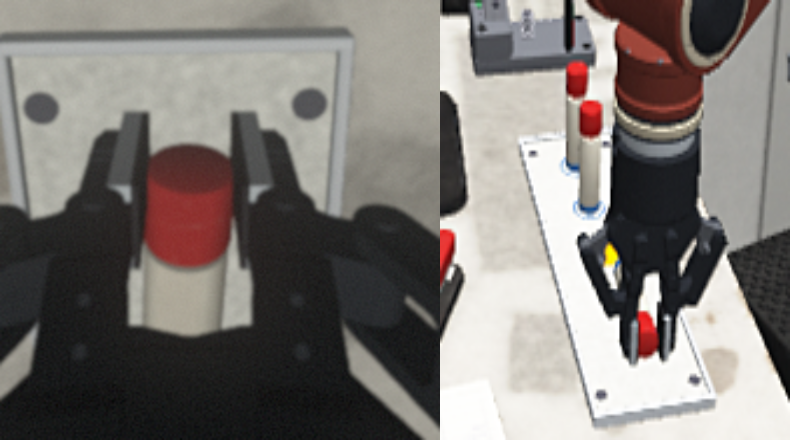

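```bash
cat >> h.py <<'E'
def tilt_from(uc,vc,ratio,z):
    p=ray("wrist",uc,vc,z);T=np.array(manip.get_calibration("wrist")["T"]);d=T[:3,3]-p;d/=np.linalg.norm(d)
    el=np.arctan2(d[2],d[1]);return p,np.degrees(el),np.degrees(np.arccos(ratio))
E
python3 - <<'E'
from h import *
T=np.array(manip.get_calibration("wrist")["T"]);print(T.round(3))
print(tilt_from(180+188/2,200+170/2,26/43,.047))
# project stick model for candidate tilts, grip at tool y-0.007.., radius .0125
s=manip.state();M=rot().as_matrix();t=np.array(s["tool_pos"])
for a in (0,10,17,25,35,50,70,90):
    ax=np.array([0,np.cos(np.radians(a)),np.sin(np.radians(a))]);up=np.array([0,-ax[2],ax[1]])
    g=t+np.array([0,-.006,-.166]) ; e=g+.005*ax
    print(a,[((proj("wrist",q)-[180,200])*2).round(0).tolist() for q in (e,e+.0125*up,e-.0125*up,e-.024*ax+.0125*up)])
E
```

```text
[[ 1.     0.002  0.002  0.482]
 [ 0.003 -0.945 -0.326  0.432]
 [ 0.002  0.326 -0.945  0.181]
 [ 0.     0.     0.     1.   ]]
(array([0.48163545, 0.34372741, 0.047     ]), np.float64(56.59348318989034), np.float64(52.79625600932519))
0 [[190.0, 161.0], [190.0, 189.0], [190.0, 137.0], [190.0, 267.0]]
10 [[190.0, 163.0], [190.0, 198.0], [190.0, 133.0], [190.0, 263.0]]
17 [[190.0, 165.0], [190.0, 204.0], [190.0, 130.0], [190.0, 259.0]]
25 [[190.0, 167.0], [190.0, 211.0], [190.0, 128.0], [190.0, 253.0]]
35 [[190.0, 170.0], [190.0, 218.0], [190.0, 127.0], [190.0, 244.0]]
50 [[190.0, 175.0], [190.0, 225.0], [190.0, 128.0], [190.0, 228.0]]
70 [[190.0, 182.0], [190.0, 230.0], [190.0, 134.0], [190.0, 203.0]]
90 [[190.0, 188.0], [190.0, 227.0], [190.0, 147.0], [190.0, 176.0]]
```

>>> play_rows --increments '[{"offset": [0, 0, 0], "twist": 0, "grip": 0.27}, {"offset": [0, 0, 0], "twist": 0, "grip": 0.27}, {"offset": [0, 0, 0], "twist": 0, "grip": 0.27}]'

```text
time: 4.07
tool_pos: [0.4818, 0.3465, 0.2106]
tool_rot: [-0.0, 0.706, 0.708, -0.0]
contact_force: [0.3, 0.4, -1.1]
gripper_width: 0.272
```

```bash
cat >> h.py <<'E'
def prof():
    s=manip.state();a=manip.grab_frame("wrist").astype(int);c=a[:,268:281].mean(1)
    red=(c[:,2]>70)&(c[:,1]<60)&(c[:,0]<70); r=np.flatnonzero(red)
    print("t",round(s["time"],2),"pos",np.round(s["tool_pos"],4),"F",np.round(s["contact_force"],1),"g",round(s["gripper_width"],3),"red rows",(r.min(),r.max()) if len(r) else None)
    if len(r): print(c[r.min()-2:r.max()+4,2].astype(int).tolist())
    return a.astype(np.uint8)
E
python3 -c "
from h import *
prof()"
```

```text
t 4.07 pos [0.4818 0.3465 0.2106] F [ 0.3  0.4 -1.1] g 0.272 red rows (np.int64(274), np.int64(331))
[111, 79, 71, 74, 75, 76, 78, 79, 80, 81, 82, 83, 85, 86, 88, 89, 91, 92, 93, 94, 96, 97, 100, 105, 114, 128, 139, 143, 143, 144, 144, 144, 145, 144, 144, 144, 144, 144, 143, 143, 144, 144, 145, 144, 144, 144, 145, 145, 145, 144, 145, 145, 144, 144, 144, 144, 144, 144, 144, 143, 139, 128, 120]
```

>>> play_rows --increments '[{"offset": [0, 0, 0], "twist": 0, "grip": 0.28}, {"offset": [0, 0, 0], "twist": 0, "grip": 0.28}, {"offset": [0, 0, 0], "twist": 0, "grip": 0.28}]'

```text
time: 4.37
tool_pos: [0.482, 0.3466, 0.211]
tool_rot: [-0.0, 0.706, 0.708, -0.0]
contact_force: [0.2, -0.5, -0.6]
gripper_width: 0.281
```

```bash
python3 -c "
from h import *
prof()"
```

```text
t 4.37 pos [0.482  0.3466 0.211 ] F [ 0.2 -0.5 -0.6] g 0.281 red rows (np.int64(273), np.int64(331))
[150, 110, 78, 72, 74, 75, 77, 78, 79, 80, 82, 83, 84, 86, 87, 88, 90, 91, 91, 94, 95, 97, 97, 100, 104, 111, 124, 137, 143, 144, 144, 144, 144, 144, 143, 143, 143, 143, 144, 143, 143, 144, 143, 144, 144, 145, 144, 144, 144, 145, 145, 145, 145, 145, 144, 144, 144, 143, 144, 144, 144, 139, 128, 121]
```

```bash
python3 - <<'E'
from h import *
for z in (.0205,.03,.0375,.045):
  for ye in (.3443,.3465,.349): print(z,ye,[proj("wrist",(.482,ye-d,z+k)).round(0)[1] for d,k in ((0,-.0125),(0,.0125),(.024,.0125))],(proj("wrist",(.4945,ye,z))-proj("wrist",(.4695,ye,z))).round(1)[0])
E
```

```text
0.0205 0.3443 [np.float64(251.0), np.float64(271.0), np.float64(306.0)] 40.3
0.0205 0.3465 [np.float64(248.0), np.float64(267.0), np.float64(303.0)] 40.5
0.0205 0.349 [np.float64(245.0), np.float64(264.0), np.float64(299.0)] 40.7
0.03 0.3443 [np.float64(258.0), np.float64(280.0), np.float64(316.0)] 42.5
0.03 0.3465 [np.float64(255.0), np.float64(276.0), np.float64(313.0)] 42.7
0.03 0.349 [np.float64(251.0), np.float64(272.0), np.float64(309.0)] 42.9
0.0375 0.3443 [np.float64(264.0), np.float64(288.0), np.float64(325.0)] 44.3
0.0375 0.3465 [np.float64(261.0), np.float64(284.0), np.float64(322.0)] 44.5
0.0375 0.349 [np.float64(257.0), np.float64(280.0), np.float64(318.0)] 44.7
0.045 0.3443 [np.float64(270.0), np.float64(296.0), np.float64(335.0)] 46.3
0.045 0.3465 [np.float64(267.0), np.float64(293.0), np.float64(332.0)] 46.5
0.045 0.349 [np.float64(263.0), np.float64(288.0), np.float64(328.0)] 46.8
```

>>> play_rows --increments '[{"offset": [0, 0, 0], "twist": 0, "grip": 0.286}, {"offset": [0, 0, 0], "twist": 0, "grip": 0.286}]'

```text
time: 4.58
tool_pos: [0.482, 0.3466, 0.2111]
tool_rot: [0.0, 0.706, 0.708, -0.0]
contact_force: [0.1, -0.5, -0.6]
gripper_width: 0.288
```

```bash
python3 -c "
from h import *
prof()"
```

```text
t 4.58 pos [0.482  0.3466 0.2111] F [ 0.1 -0.5 -0.6] g 0.288 red rows (np.int64(273), np.int64(331))
[145, 106, 78, 72, 74, 76, 77, 79, 80, 81, 83, 84, 85, 86, 87, 89, 90, 92, 93, 94, 96, 97, 99, 101, 103, 109, 120, 135, 141, 143, 143, 144, 144, 143, 144, 143, 144, 144, 143, 144, 144, 144, 144, 144, 143, 144, 144, 144, 144, 145, 145, 146, 145, 144, 145, 145, 144, 145, 143, 143, 143, 139, 128, 122]
```

>>> play_rows --increments '[{"offset": [0, 0, 0], "twist": 0, "grip": 0.29}, {"offset": [0, 0, 0], "twist": 0, "grip": 0.29}]'

```text
time: 4.8
tool_pos: [0.482, 0.3466, 0.2112]
tool_rot: [0.0, 0.706, 0.708, 0.0]
contact_force: [0.9, 0.5, 0.7]
gripper_width: 0.287
```

```bash
python3 -c "
from h import *
prof()"
```

```text
t 4.8 pos [0.482  0.3466 0.2112] F [0.9 0.5 0.7] g 0.287 red rows (np.int64(270), np.int64(327))
[144, 111, 92, 90, 90, 93, 93, 94, 95, 96, 98, 99, 99, 101, 101, 103, 104, 105, 106, 106, 109, 109, 111, 112, 113, 114, 115, 116, 118, 118, 120, 121, 122, 127, 133, 138, 141, 142, 144, 143, 142, 142, 141, 142, 141, 140, 140, 141, 139, 140, 139, 140, 139, 139, 139, 139, 138, 138, 136, 136, 136, 140, 152]
```

The loosened grip at 0.29 lets the stick pivot, and it's now tilted about 16° with the foot down. I'll lift in small steps at this light grip.

>>> play_rows --increments '[{"offset": [0, 0, -5], "twist": 0, "grip": 0.29}, {"offset": [0, 0, -10], "twist": 0, "grip": 0.29}, {"offset": [0, 0, -15], "twist": 0, "grip": 0.29}, {"offset": [0, 0, -15], "twist": 0, "grip": 0.29}]'

```text
time: 5.18
tool_pos: [0.4826, 0.347, 0.228]
tool_rot: [0.0, 0.706, 0.708, 0.001]
contact_force: [0.0, 0.1, 0.5]
gripper_width: 0.288
```

```bash
python3 -c "
from h import *
prof()"
```

```text
t 5.18 pos [0.4826 0.347  0.228 ] F [0.  0.1 0.5] g 0.288 red rows (np.int64(269), np.int64(323))
[133, 110, 105, 106, 108, 108, 110, 110, 110, 111, 112, 114, 113, 114, 116, 117, 118, 118, 119, 121, 120, 123, 123, 124, 125, 126, 126, 128, 128, 129, 130, 131, 133, 133, 135, 136, 138, 140, 143, 145, 144, 144, 144, 143, 141, 142, 139, 139, 138, 137, 136, 135, 135, 132, 132, 130, 128, 133, 149, 167]
```

>>> play_rows --increments '[{"offset": [0, 0, -5], "twist": 0, "grip": 0.29}, {"offset": [0, 0, -10], "twist": 0, "grip": 0.29}, {"offset": [0, 0, -15], "twist": 0, "grip": 0.29}, {"offset": [0, 0, -20], "twist": 0, "grip": 0.29}, {"offset": [0, 0, -20], "twist": 0, "grip": 0.29}]'

```text
time: 5.65
tool_pos: [0.4825, 0.3469, 0.2478]
tool_rot: [0.0, 0.706, 0.708, 0.001]
contact_force: [-0.2, -0.1, -0.5]
gripper_width: 0.291
```

```bash
python3 -c "
from h import *
prof()"
```

```text
t 5.65 pos [0.4825 0.3469 0.2478] F [-0.2 -0.1 -0.5] g 0.291 red rows (np.int64(269), np.int64(322))
[133, 113, 111, 112, 112, 114, 115, 116, 116, 117, 118, 118, 119, 120, 121, 122, 123, 124, 125, 126, 126, 127, 128, 129, 130, 131, 133, 132, 134, 135, 135, 137, 139, 139, 140, 141, 142, 145, 148, 149, 148, 148, 149, 147, 146, 144, 143, 142, 142, 140, 139, 138, 136, 135, 133, 131, 132, 146, 166]
```

>>> play_rows --increments '[{"offset": [0, 0, -4], "twist": 0, "grip": 0.29}, {"offset": [0, 0, -8], "twist": 0, "grip": 0.29}, {"offset": [0, 0, -12], "twist": 0, "grip": 0.29}, {"offset": [0, 0, -16], "twist": 0, "grip": 0.29}, {"offset": [0, 0, -16], "twist": 0, "grip": 0.29}]'

```text
time: 6.12
tool_pos: [0.4824, 0.3468, 0.2634]
tool_rot: [0.0, 0.706, 0.708, 0.001]
contact_force: [1.0, 0.6, -0.4]
gripper_width: 0.289
```

```bash
python3 -c "
from h import *
a=prof();cv2.imwrite('pics/w4.png',np.hstack([cv2.resize(a[200:420,180:400],(400,440)),cv2.resize(manip.grab_frame('scene')[170:310,250:400],(390,440))]))"
```

```text
t 6.12 pos [0.4824 0.3468 0.2634] F [ 1.   0.6 -0.4] g 0.289 red rows (np.int64(269), np.int64(322))
[132, 116, 114, 116, 118, 118, 119, 119, 120, 121, 122, 122, 123, 125, 125, 126, 127, 128, 130, 129, 131, 132, 131, 134, 134, 135, 136, 137, 138, 138, 140, 141, 142, 143, 144, 145, 146, 148, 150, 151, 151, 152, 152, 151, 149, 147, 146, 144, 144, 142, 140, 140, 138, 136, 134, 133, 139, 159, 177]
```

View pics/w4.png

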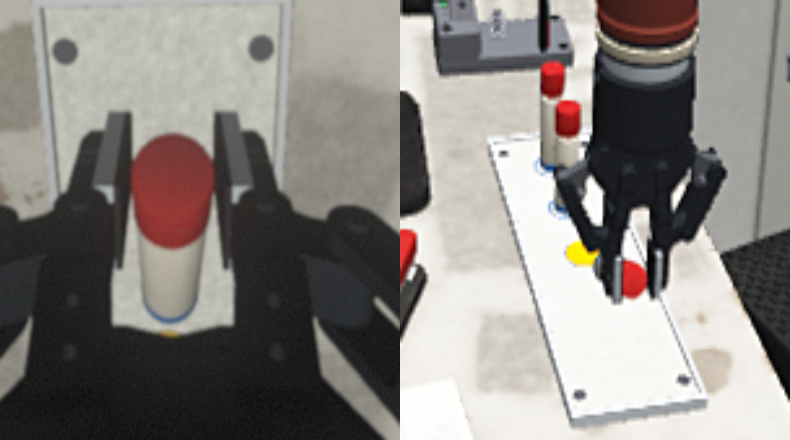

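The stick is held at roughly 28–30° with its foot off the deck; the wrist crop shows the blue foot ring at (170,310). I'll lower it for safety and loosen a bit more.

>>> play_rows --increments '[{"offset": [0, 0, 8], "twist": 0, "grip": 0.29}, {"offset": [0, 0, 16], "twist": 0, "grip": 0.29}, {"offset": [0, 0, 20], "twist": 0, "grip": 0.29}, {"offset": [0, 0, 20], "twist": 0, "grip": 0.292}, {"offset": [0, 0, 20], "twist": 0, "grip": 0.292}]'

```text
time: 6.63
tool_pos: [0.4817, 0.3464, 0.241]
tool_rot: [-0.0, 0.706, 0.708, -0.001]
contact_force: [-0.4, 0.6, -1.1]
gripper_width: 0.292
```

```bash
python3 -c "
from h import *
prof()"
```

```text
t 6.63 pos [0.4817 0.3464 0.241 ] F [-0.4  0.6 -1.1] g 0.292 red rows (np.int64(268), np.int64(317))
[139, 126, 125, 127, 128, 128, 130, 130, 130, 130, 132, 131, 131, 133, 134, 134, 135, 136, 137, 137, 138, 139, 139, 140, 141, 141, 141, 142, 143, 143, 145, 145, 146, 147, 146, 148, 149, 149, 150, 150, 151, 150, 150, 148, 145, 141, 137, 134, 131, 127, 124, 120, 125, 144, 162]
```

>>> play_rows --increments '[{"offset": [0, 0, 0], "twist": 0, "grip": 0.293}, {"offset": [0, 0, 0], "twist": 0, "grip": 0.293}]'

```text
time: 6.85
tool_pos: [0.4822, 0.3467, 0.2426]
tool_rot: [0.0, 0.706, 0.708, 0.0]
contact_force: [0.0, 0.1, -0.1]
gripper_width: 0.294
```

```bash
python3 -c "
from h import *
prof()"
```

```text
t 6.85 pos [0.4822 0.3467 0.2426] F [ 0.   0.1 -0.1] g 0.294 red rows (np.int64(268), np.int64(316))
[138, 127, 127, 130, 131, 132, 131, 132, 132, 133, 132, 133, 134, 135, 135, 135, 137, 137, 138, 138, 139, 140, 141, 140, 141, 142, 142, 143, 144, 144, 145, 146, 146, 146, 147, 148, 148, 150, 150, 150, 150, 151, 150, 149, 145, 140, 137, 132, 129, 124, 120, 120, 135, 156]
```

>>> play_rows --increments '[{"offset": [0, 0, -4], "twist": 0, "grip": 0.293}, {"offset": [0, 0, -8], "twist": 0, "grip": 0.293}, {"offset": [0, 0, -12], "twist": 0, "grip": 0.293}, {"offset": [0, 0, -12], "twist": 0, "grip": 0.293}]'

```text
time: 7.23
tool_pos: [0.4825, 0.3469, 0.2558]
tool_rot: [0.0, 0.706, 0.708, 0.001]
contact_force: [-0.0, -0.1, 0.1]
gripper_width: 0.291
```

```bash
python3 -c "
from h import *
prof()"
```

```text
t 7.23 pos [0.4825 0.3469 0.2558] F [-0.  -0.1  0.1] g 0.291 red rows (np.int64(310), np.int64(310))
[153, 153, 152, 149, 152, 170]
```

>>> play_rows --increments '[{"offset": [0, 0, 0], "twist": 0, "grip": 0.295}, {"offset": [0, 0, 0], "twist": 0, "grip": 0.295}]'

```text
time: 7.45
tool_pos: [0.482, 0.3466, 0.2542]
tool_rot: [0.0, 0.706, 0.708, 0.0]
contact_force: [-0.3, -0.4, 0.2]
gripper_width: 0.299
```

```bash
python3 -c "
from h import *
prof()"
```

```text
t 7.45 pos [0.482  0.3466 0.2542] F [-0.3 -0.4  0.2] g 0.299 red rows (np.int64(295), np.int64(301))
[152, 153, 151, 154, 154, 153, 153, 151, 145, 132, 120, 117]
```

```bash
python3 -c "
from h import *
a=manip.grab_frame('wrist');cv2.imwrite('pics/w5.png',np.hstack([cv2.resize(a[200:420,180:400],(400,440)),cv2.resize(manip.grab_frame('scene')[170:310,250:400],(390,440))]))"
```

```text
(no output)
```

View pics/w5.png

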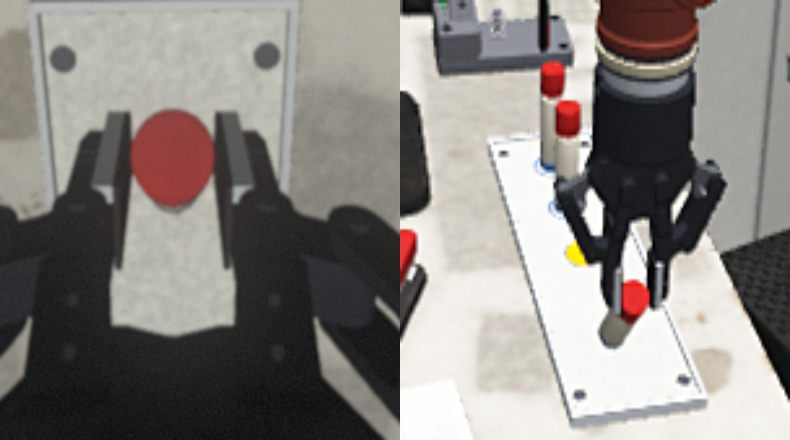

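The stick now stands at about 60°, foot towards −y. The wrist crop sees the cap end-on at (172,158). I'll keep lifting while moving −y.

>>> play_rows --increments '[{"offset": [-4, 0, -2], "twist": 0, "grip": 0.294}, {"offset": [-8, 0, -4], "twist": 0, "grip": 0.294}, {"offset": [-12, 0, -5], "twist": 0, "grip": 0.294}, {"offset": [-16, 0, -6], "twist": 0, "grip": 0.294}, {"offset": [-20, 0, -6], "twist": 0, "grip": 0.295}]'

```text
time: 8.02
tool_pos: [0.4822, 0.3261, 0.2606]
tool_rot: [0.0, 0.706, 0.708, 0.0]
contact_force: [-0.6, -0.2, -0.4]
gripper_width: 0.291
```

```bash
python3 -c "
from h import *
s=manip.state();print(s['time'],s['tool_pos'],s['contact_force'],s['gripper_width'])
a=manip.grab_frame('wrist');cv2.imwrite('pics/w6.png',np.hstack([cv2.resize(a[200:420,180:400],(400,440)),cv2.resize(manip.grab_frame('scene')[170:310,250:400],(390,440))]))"
```

```text
8.0167 [0.48224325 0.3261182  0.26059168] [-0.57963488 -0.2369175  -0.39905361] 0.2914677454627201
```

View pics/w6.png

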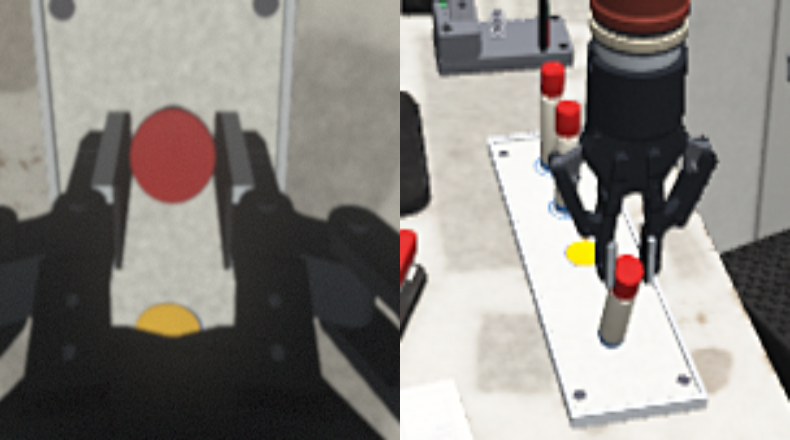

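The stick is at about 68° with its foot still trailing towards −y. The wrist crop now shows the cap face at (172,156) and the yellow spot at the bottom, (170,320). The drag is working, so I'll continue.

>>> play_rows --increments '[{"offset": [-6, 0, -1], "twist": 0, "grip": 0.295}, {"offset": [-12, 0, -2], "twist": 0, "grip": 0.295}, {"offset": [-18, 0, -2], "twist": 0, "grip": 0.295}, {"offset": [-24, 0, -3], "twist": 0, "grip": 0.295}, {"offset": [-30, 0, -3], "twist": 0, "grip": 0.296}]'

```text
time: 8.53
tool_pos: [0.4822, 0.2959, 0.2632]
tool_rot: [0.0, 0.706, 0.708, 0.0]
contact_force: [0.3, -0.5, 1.5]
gripper_width: 0.298
```

```bash
cat >> h.py <<'E'
def blob():
    s=manip.state();a=manip.grab_frame("wrist");h=cv2.cvtColor(a,cv2.COLOR_BGR2HSV)
    m=((h[...,0]<8)|(h[...,0]>170))&(h[...,1]>140)&(h[...,2]>60);m=m.astype(np.uint8);m[:,:215]=0;m[:,340:]=0
    n,l,st,c=cv2.connectedComponentsWithStats(m);i=1+np.argmax(st[1:,4])
    print("t",round(s["time"],2),"pos",np.round(s["tool_pos"],4),"F",np.round(s["contact_force"],1),"g",round(s["gripper_width"],3),"blob x,y,w,h",st[i][:4])
    c=a[:,268:281].mean(1)[st[i][1]-3:st[i][1]+st[i][3]+3,2].astype(int).tolist();print(c)
    T=s["tool_pos"]
    for t in (65,75,85,90,95):
        r=np.radians(t);ax=np.array([0,np.cos(r),np.sin(r)]);n_=np.array([0,-ax[2],ax[1]]);e=np.array(T)+[0,-.006,-.166]+.006*ax
        print(t,[int(proj("wrist",q)[1]) for q in (e-.0125*n_-.024*ax,e-.0125*n_,e+.0125*n_)])
E
python3 -c "
from h import *
blob()"
```

```text
t 8.53 pos [0.4822 0.2959 0.2632] F [ 0.3 -0.5  1.5] g 0.298 blob x,y,w,h [251 262  48  43]
[92, 95, 101, 112, 128, 142, 152, 157, 158, 158, 157, 157, 157, 157, 157, 156, 157, 155, 156, 156, 156, 155, 156, 156, 156, 157, 156, 156, 157, 156, 157, 157, 156, 158, 156, 157, 157, 157, 158, 157, 158, 158, 157, 158, 158, 161, 169, 181, 189]
65 [261, 264, 313]
75 [256, 267, 314]
85 [252, 270, 314]
90 [251, 272, 313]
95 [249, 275, 312]
```

```bash
python3 -c "
from h import *
a=manip.grab_frame('wrist');cv2.imwrite('pics/w7.png',np.hstack([cv2.resize(a[200:420,180:400],(400,440)),cv2.resize(manip.grab_frame('scene')[170:310,250:400],(390,440))]))"
```

View pics/w7.png

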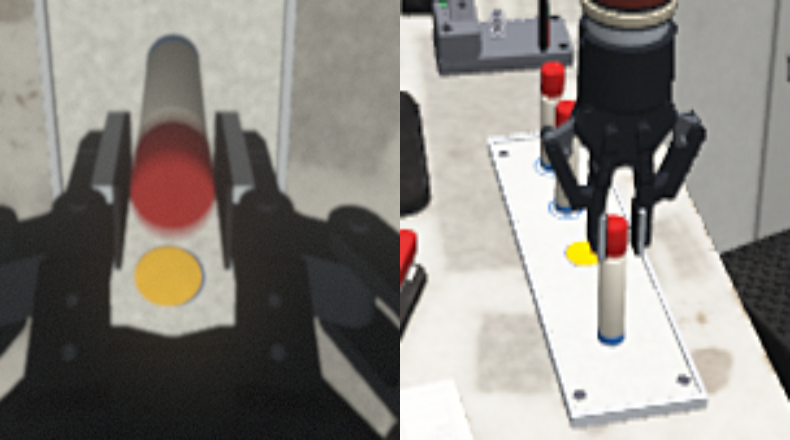

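```bash
python3 -c "
from h import *
blob()
print(ray('wrist',180+172*.55,200+36/2,.008),ray('wrist',180+172*.55,200+192/2,.104),manip.state()['tool_pos'],'spot',ray('wrist',180+168*.55,200+276/2,.008))
a=manip.grab_frame('wrist');c=a[200:310,268:281].mean(1).astype(int);print(c[:,2].tolist())
"
```

```text
t 8.68 pos [0.4822 0.2961 0.2631] F [0.6 0.8 0.7] g 0.295 blob x,y,w,h [253 283  44  52]
[88, 89, 89, 92, 93, 96, 96, 97, 99, 99, 101, 103, 104, 105, 106, 108, 110, 111, 112, 113, 116, 122, 133, 146, 154, 156, 157, 157, 158, 156, 156, 156, 156, 156, 155, 156, 156, 156, 156, 156, 157, 157, 156, 156, 156, 156, 157, 157, 158, 157, 156, 157, 157, 158, 166, 188, 206, 213]
65 [263, 266, 315]
75 [258, 269, 315]
85 [254, 272, 315]
90 [252, 274, 315]
95 [251, 276, 314]
[0.48175549 0.29791895 0.008     ] [0.48174131 0.29039512 0.104     ] [0.48220459 0.29635782 0.26312387] spot [0.47990502 0.17424215 0.008     ]
[194, 194, 193, 192, 192, 193, 193, 191, 189, 188, 188, 190, 190, 192, 192, 194, 194, 196, 196, 184, 146, 97, 71, 73, 89, 100, 105, 106, 107, 107, 107, 108, 109, 111, 112, 111, 112, 113, 113, 114, 117, 116, 117, 118, 118, 119, 121, 122, 122, 123, 124, 124, 124, 125, 126, 127, 128, 128, 129, 129, 130, 132, 132, 133, 133, 134, 135, 136, 137, 138, 140, 152, 169, 175, 153, 117, 90, 83, 85, 86, 87, 91, 91, 93, 94, 95, 97, 98, 99, 101, 102, 104, 105, 105, 107, 108, 110, 112, 114, 118, 127, 139, 149, 155, 157, 157, 157, 157, 156, 157]
```

```bash
python3 -c "
from h import *
blob()
for n,v,z in (('foot front',220.5,.008),('cap front',302,.104),('cap back',335,.104),('cap low front',274,.080)): print(n,ray('wrist',274,v,z).round(4))
"
```

```text
t 8.78 pos [0.4822 0.2966 0.2631] F [-0.2 -0.8 -0.5] g 0.298 blob x,y,w,h [253 281  44  45]
[94, 95, 97, 98, 98, 101, 102, 103, 106, 109, 116, 123, 130, 137, 143, 148, 153, 156, 156, 157, 157, 156, 156, 156, 156, 156, 156, 156, 156, 156, 156, 156, 156, 156, 157, 157, 156, 157, 157, 158, 158, 158, 157, 157, 157, 158, 160, 168, 179, 190, 199]
65 [262, 266, 315]
75 [258, 268, 315]
85 [254, 272, 315]
90 [252, 274, 314]
95 [251, 276, 314]
foot front [0.4813 0.296  0.008 ]
cap front [0.4814 0.287  0.104 ]
cap back [0.4815 0.2655 0.104 ]
cap low front [0.4814 0.2892 0.08  ]
```

```bash
python3 -c "
from h import *
for i in range(8):
    s=manip.state();a=manip.grab_frame('wrist');c=a[:,268:281].astype(float).mean(1)[255:345]
    d=np.diff(c[:,2]);print(round(s['time'],2),'face top',255+int(np.argmax(np.convolve(d[:60],[1,1,1],'same'))),'face bottom (R-G max end)',255+int(np.flatnonzero(c[:,2]-c[:,1]>70).max()))
" | head -20
```

```text
8.83 face top 276 face bottom (R-G max end) 315
8.88 face top 279 face bottom (R-G max end) 316
8.93 face top 262 face bottom (R-G max end) 324
8.98 face top 285 face bottom (R-G max end) 321
9.03 face top 279 face bottom (R-G max end) 317
9.08 face top 284 face bottom (R-G max end) 321
9.13 face top 281 face bottom (R-G max end) 318
9.18 face top 282 face bottom (R-G max end) 319
```

The stick has settled standing free, with its foot centre at about y≈0.284 and the pads about 12 mm off centre. I'll open slightly, centre on it and grip properly.

>>> play_rows --increments '[{"offset": [0, 0, 0], "twist": 0, "grip": 0.4}, {"offset": [0, 0, 0], "twist": 0, "grip": 0.4}, {"offset": [0, 0, 0], "twist": 0, "grip": 0.4}]'

```text
time: 9.48
tool_pos: [0.4822, 0.2966, 0.2631]
tool_rot: [0.0, 0.706, 0.708, 0.0]
contact_force: [0.2, -1.1, -0.3]
gripper_width: 0.403
```

```bash
python3 -c "
from h import *
a=blob();im=manip.grab_frame('wrist');cv2.imwrite('pics/w8.png',im[150:400,150:420])
c=im[200:345,268:281].astype(float).mean(1);d=np.diff(c[:,2])
print([(200+i,int(x)) for i,x in enumerate(d) if abs(x)>9])
for y in (.28,.284,.288): print(y,[int(proj('wrist',(.482,y+k,z))[1]) for k,z in ((.012,.008),(.0125,.104),(-.0125,.104))])
"
```

```text
t 9.48 pos [0.4822 0.2966 0.2631] F [ 0.2 -1.1 -0.3] g 0.403 blob x,y,w,h [253 278  44  42]
[98, 99, 101, 103, 104, 107, 111, 125, 143, 154, 157, 157, 158, 158, 157, 157, 158, 156, 156, 156, 156, 156, 156, 156, 157, 156, 156, 157, 157, 156, 157, 157, 156, 157, 158, 158, 158, 158, 158, 158, 158, 158, 158, 158, 162, 173, 186, 195]
65 [262, 265, 314]
75 [257, 268, 315]
85 [254, 272, 315]
90 [252, 274, 314]
95 [250, 276, 314]
[(217, -11), (218, -37), (219, -46), (220, -23), (222, 10), (258, 19), (259, 14), (260, -18), (261, -40), (262, -24), (281, 13), (282, 18), (283, 10), (319, 11), (320, 13), (325, 13)]
0.28 [224, 292, 331]
0.284 [220, 286, 325]
0.288 [215, 279, 319]
```

>>> play_rows --increments '[{"offset": [-5, 0, 0], "twist": 0, "grip": 0.4}, {"offset": [-10, 0, 4], "twist": 0, "grip": 0.4}, {"offset": [-10, 0, 10], "twist": 0, "grip": 0.4}, {"offset": [-10, 0, 10], "twist": 0, "grip": 0.24}, {"offset": [-10, 0, 10], "twist": 0, "grip": 0.24}]'

```text
time: 10.0
tool_pos: [0.482, 0.2863, 0.2523]
tool_rot: [-0.0, 0.706, 0.708, -0.001]
contact_force: [0.2, -0.5, -0.0]
gripper_width: 0.272
```

>>> play_rows --increments '[{"offset": [0, 0, 0], "twist": 0, "grip": 0.24}, {"offset": [0, 0, 0], "twist": 0, "grip": 0.24}, {"offset": [0, 0, -3], "twist": 0, "grip": 0.24}, {"offset": [0, 0, -6], "twist": 0, "grip": 0.24}, {"offset": [0, 0, -6], "twist": 0, "grip": 0.24}]'

```text
time: 10.42
tool_pos: [0.4825, 0.2868, 0.2602]
tool_rot: [0.0, 0.706, 0.708, 0.001]
contact_force: [0.4, 0.3, -0.1]
gripper_width: 0.274
```

```bash
python3 -c "
from h import *
s=manip.state();print(s['time'],s['tool_pos'],s['gripper_width'],s['contact_force'],rot().as_matrix().round(3)[0])
im=manip.grab_frame('wrist');cv2.imwrite('pics/w9.png',im)
y=cv2.inRange(cv2.cvtColor(im,cv2.COLOR_BGR2HSV),(18,120,120),(32,255,255));y[:, :215]=0;y[:,340:]=0;y[:250]=0
n,l,st,c=cv2.connectedComponentsWithStats(y);i=1+np.argmax(st[1:,4]);print(st[i],c[i]);print('spot',ray('wrist',c[i][0],c[i][1],.008))
for n in ('spot',): print([(w('wrist',d['xyz']).round(4),d['p']) for d in manip.tip_of(n,'wrist')])
c=im[190:345,268:281].astype(float).mean(1);d=np.diff(c[:,2])
print([(190+i,int(x)) for i,x in enumerate(d) if abs(x)>9])
t=s['tool_pos']
print([int(proj('wrist',(.482,t[1]+k,z))[1]) for k,z in ((.012,.014),(.0125,.110),(-.0125,.110))])
"
```

```text
10.4167 [0.48251327 0.2868455  0.26020635] 0.27358687733023107 [ 0.39726029  0.33822964 -0.06064242] [-0.003  1.     0.002]
[253 319  37  30 883] [271.10532276 333.3601359 ]
spot [0.4793705  0.17323694 0.008     ]
[(array([0.4789, 0.175 , 0.0081]), 0.81)]
[(209, -14), (210, -39), (211, -46), (212, -20), (214, 10), (250, 12), (251, 21), (253, -31), (254, -38), (255, -14), (275, 14), (276, 17), (317, 10), (318, 18), (319, 15)]
[209, 274, 318]
```

>>> play_rows --increments '[{"offset": [-10, 0, 0], "twist": 0, "grip": 0.24}, {"offset": [-24, 0, 0], "twist": 0, "grip": 0.24}, {"offset": [-40, -1, 0], "twist": 0, "grip": 0.24}, {"offset": [-56, -1, 0], "twist": 0, "grip": 0.24}, {"offset": [-72, -2, 0], "twist": 0, "grip": 0.24}]'

```text
time: 10.93
tool_pos: [0.4802, 0.2128, 0.2589]
tool_rot: [0.0, 0.706, 0.708, -0.0]
contact_force: [0.5, 0.4, 0.2]
gripper_width: 0.277
```

>>> play_rows --increments '[{"offset": [-14, 0, 0], "twist": 0, "grip": 0.24}, {"offset": [-26, 0, 0], "twist": 0, "grip": 0.24}, {"offset": [-36, 0, 0], "twist": 0, "grip": 0.24}, {"offset": [-42, 0, 0], "twist": 0, "grip": 0.24}, {"offset": [-42, 0, 0], "twist": 0, "grip": 0.24}]'

```text
time: 11.35
tool_pos: [0.4806, 0.1714, 0.2591]
tool_rot: [0.0, 0.707, 0.708, -0.0]
contact_force: [0.2, -0.7, -0.4]
gripper_width: 0.273
```

>>> play_rows --increments '[{"offset": [0, 0, 0], "twist": 0, "grip": 0.24}, {"offset": [0, 0, 0], "twist": 0, "grip": 0.24}]'

```text
time: 11.52
tool_pos: [0.4806, 0.1729, 0.2592]
tool_rot: [-0.0, 0.706, 0.708, 0.0]
contact_force: [-0.1, -1.0, -0.6]
gripper_width: 0.278
```

```bash
python3 -c "
from h import *
s=manip.state();print(s['time'],s['tool_pos'],s['gripper_width'],s['contact_force'])
im=manip.grab_frame('wrist');t=manip.grab_frame('scene')[170:310,250:400]
cv2.imwrite('pics/w10.png',np.hstack([cv2.resize(im[150:400,170:380],(370,440)),cv2.resize(t,(400,440))]))
c=im[190:345,268:281].astype(float).mean(1);d=np.diff(c[:,2])
print([(190+i,int(x)) for i,x in enumerate(d) if abs(x)>9])
"
```

```text
11.5167 [0.48059804 0.1728539  0.25918583] 0.2783518598951574 [-0.09055329 -0.98598345 -0.6073412 ]
[(201, 10), (209, -15), (210, -44), (211, -53), (212, -26), (214, 9), (250, 12), (251, 21), (253, -31), (254, -39), (255, -15), (275, 15), (276, 17), (317, -15), (318, -18), (342, 15), (343, 22)]
```

View pics/w10.png

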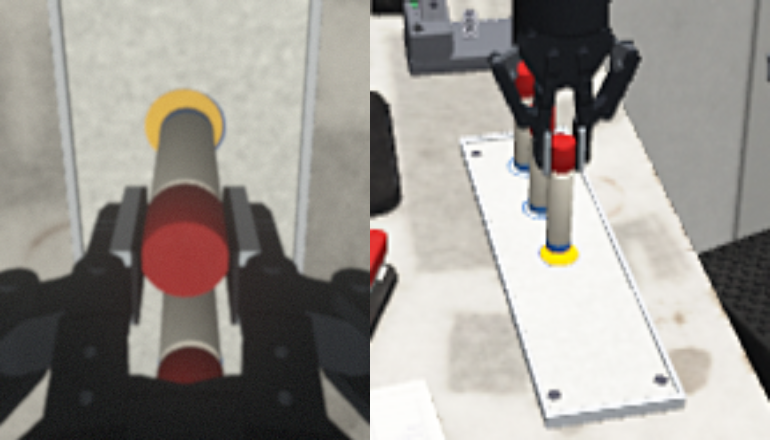

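Before release: the foot (wrist crop 186,110) is inside the yellow disc, which spans columns 145–225 with its front edge at row 88. The stick is vertical. I'll check the y offset numerically.

```bash
python3 -c "
from h import *
print('spot front',ray('wrist',274,201,.008).round(4),'foot front',ray('wrist',274,210.5,.014).round(4),manip.state()['tool_pos'])
for u in (170+145*210/370,170+225*210/370): print(ray('wrist',u,218,.008).round(4))
print('foot', ray('wrist',170+158*210/370,220,.014).round(4),ray('wrist',170+214*210/370,220,.014).round(4))
"
```

```text
spot front [0.4796 0.1905 0.008 ] foot front [0.4796 0.1846 0.014 ] [0.48055285 0.17307301 0.25914947]
[0.462  0.1761 0.008 ]
[0.4989 0.1762 0.008 ]
foot [0.4683 0.1766 0.014 ] [0.4934 0.1767 0.014 ]
```

>>> play_rows --increments '[{"offset": [0, 0, 2], "twist": 0, "grip": 0.24}, {"offset": [0, 0, 4], "twist": 0, "grip": 0.24}, {"offset": [0, 0, 6], "twist": 0, "grip": 0.24}, {"offset": [0, 0, 6], "twist": 0, "grip": 0.24}]'

```text
time: 11.95
tool_pos: [0.4803, 0.1727, 0.2524]
tool_rot: [-0.0, 0.706, 0.708, -0.001]
contact_force: [0.0, 0.4, -1.5]
gripper_width: 0.271
```

>>> play_rows --increments '[{"offset": [0, 0, 0], "twist": 0, "grip": 0.28}, {"offset": [0, 0, 0], "twist": 0, "grip": 0.29}, {"offset": [0, 0, 0], "twist": 0, "grip": 0.3}, {"offset": [0, 0, 0], "twist": 0, "grip": 0.35}, {"offset": [0, 0, 0], "twist": 0, "grip": 0.45}]'

```text
time: 12.37
tool_pos: [0.4806, 0.1726, 0.2533]
tool_rot: [0.0, 0.706, 0.708, 0.0]
contact_force: [-0.1, 0.2, -0.2]
gripper_width: 0.448
```

>>> play_rows --increments '[{"offset": [0, 0, 0], "twist": 0, "grip": 0.55}, {"offset": [0, 0, -15], "twist": 0, "grip": 0.55}, {"offset": [0, 0, -35], "twist": 0, "grip": 0.55}, {"offset": [0, 0, -60], "twist": 0, "grip": 0.5}, {"offset": [0, 0, -80], "twist": 0, "grip": 0.5}]'

```text
time: 12.78
tool_pos: [0.4806, 0.1726, 0.3346]
tool_rot: [0.0, 0.706, 0.708, 0.0]
contact_force: [0.5, 0.6, 0.2]
gripper_width: 0.503
```

```bash
python3 -c "
from h import *
s=manip.state();print(s['time'],s['tool_pos'],s['gripper_width'],s['contact_force'],s['joint_pos'])
im=manip.grab_frame('wrist');print('wrist',[(w('wrist',d['xyz']).round(4),d['p']) for d in manip.tip_of('stick_a','wrist')])
im=manip.grab_frame('scene');print('scene',[(w('scene',d['xyz']).round(4),d['p']) for d in manip.tip_of('stick_a','scene')])
for i in range(2):
  manip.grab_frame('top')
  print('reader',[w('top',d['xyz']).round(4) for d in manip.tip_of('reader','top')[:1]],'pad',[w('top',d['xyz']).round(4) for d in manip.tip_of('lever_pad','top')[:1]])
cv2.imwrite('pics/sc2.png',cv2.resize(im[120:310,230:430],(600,570)))
cv2.imwrite('pics/top2.png',manip.grab_frame('top'))
"
```

```text
12.7833 [0.480593   0.17258991 0.33456855] 0.5032833099610913 [0.48540837 0.59784045 0.21657439] [ 1.98959285e-01 -1.71151316e-01  1.94634135e+00 -3.51932332e-05
  1.36576388e+00  1.96010777e-01]
wrist [(array([0.4875, 0.0305, 0.0105]), 0.96), (array([0.4852, 0.1045, 0.0104]), 0.69)]
scene [(array([0.4822, 0.1016, 0.012 ]), 0.64), (array([0.4843, 0.0298, 0.0088]), 0.63)]
reader [array([ 0.5747,  0.4293, -0.0015])] pad [array([ 0.454 , -0.2108,  0.0925])]
reader [array([ 5.054e-01, -2.112e-01, -1.000e-04])] pad [array([ 0.4533, -0.2109,  0.0945])]
```

View pics/sc2.png

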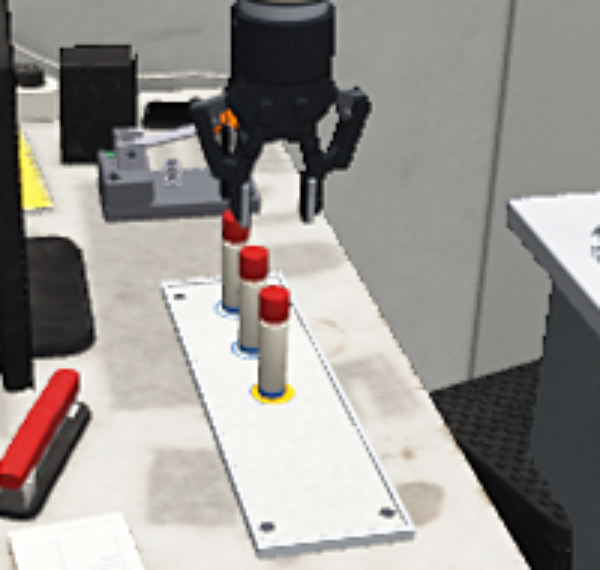

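All three sticks stand upright and the rescued one is on the yellow spot, at (272,392) in the crop. Next I'm going to the lever, keeping the jaws along world x so the fingers clear the gauge post.

>>> play_rows --increments '[{"offset": [-20, 0, 0], "twist": 0, "grip": 0.3}, {"offset": [-55, -3, 0], "twist": 0, "grip": 0.2}, {"offset": [-95, -7, 0], "twist": 0, "grip": 0.0}, {"offset": [-135, -11, 0], "twist": 0, "grip": 0.0}, {"offset": [-175, -15, 0], "twist": 0, "grip": 0.0}]'

```text
time: 13.75
tool_pos: [0.4655, -0.0038, 0.3329]
tool_rot: [-0.0, 0.706, 0.709, -0.0]
contact_force: [0.2, -0.4, -0.4]
gripper_width: -0.001
```

>>> play_rows --increments '[{"offset": [-40, -3, 0], "twist": 0, "grip": 0.0}, {"offset": [-80, -6, 0], "twist": 0, "grip": 0.0}, {"offset": [-120, -9, 0], "twist": 0, "grip": 0.0}, {"offset": [-150, -12, 0], "twist": 0, "grip": 0.0}, {"offset": [-170, -15, 0], "twist": 0, "grip": 0.0}]'

```text
time: 14.17
tool_pos: [0.451, -0.1752, 0.333]
tool_rot: [0.0, 0.707, 0.707, -0.0]
contact_force: [-1.2, -0.2, 0.4]
gripper_width: 0.001
```

>>> play_rows --increments '[{"offset": [-20, 0, 0], "twist": 0, "grip": 0.0}, {"offset": [-35, 0, 0], "twist": 0, "grip": 0.0}, {"offset": [-38, 0, 0], "twist": 0, "grip": 0.0}, {"offset": [-38, 0, 0], "twist": 0, "grip": 0.0}, {"offset": [-38, 0, 0], "twist": 0, "grip": 0.0}]'

```text
time: 14.58
tool_pos: [0.4517, -0.21, 0.3328]
tool_rot: [-0.0, 0.706, 0.708, 0.0]
contact_force: [0.1, -0.0, -1.4]
gripper_width: 0.003
```

```bash
python3 -c "
from h import *
s=manip.state();print(s['time'],s['tool_pos'],s['gripper_width'],s['contact_force'],rot().as_matrix().round(3).tolist())
for i in range(2):
  for cam in ('wrist','scene'):
    manip.grab_frame(cam)
    for n in ('reader','lever_pad'): print(cam,n,[(w(cam,d['xyz']).round(4).tolist(),round(d['p'],2)) for d in manip.tip_of(n,cam)[:2]])
cv2.imwrite('pics/w11.png',manip.grab_frame('wrist'))
"
```

```text
14.5833 [ 0.45169166 -0.21000302  0.33279838] 0.0027431616467710686 [ 0.11224583 -0.03675075 -1.35367152] [[-0.003, 1.0, -0.001], [1.0, 0.003, 0.001], [0.001, -0.001, -1.0]]
wrist reader [([0.508, -0.2079, 0.0017], 0.93)]
wrist lever_pad [([0.4535, -0.2079, 0.0921], 0.64)]
scene reader [([0.5048, -0.2128, 0.0016], 0.82)]
scene lever_pad [([0.4486, -0.2099, 0.0957], 0.57)]
wrist reader [([0.5041, -0.2082, -0.003], 0.68)]
wrist lever_pad [([0.4551, -0.2087, 0.0937], 0.84)]
scene reader [([0.5048, -0.2129, 0.003], 0.94)]
scene lever_pad [([0.449, -0.2122, 0.0999], 0.52)]
```

View pics/w11.png

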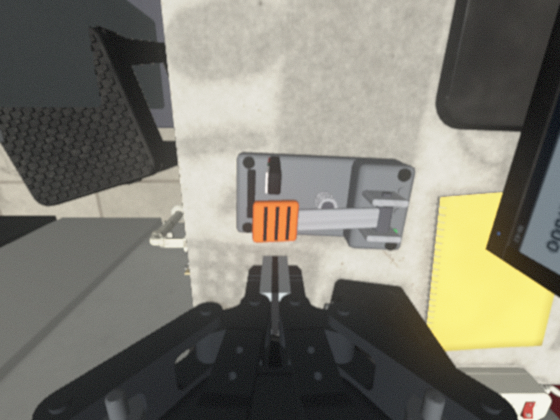

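The wrist view shows the orange pad at (275,221), the lever running to its hinge at about (385,218), and the black pointer and gauge post at (272,175). The closed fingers sit right over the pad line and clear of the post, so I'm descending in steps.

>>> play_rows --increments '[{"offset": [0, 0, 20], "twist": 0, "grip": 0.0}, {"offset": [0, 0, 40], "twist": 0, "grip": 0.0}, {"offset": [0, 0, 55], "twist": 0, "grip": 0.0}, {"offset": [0, 0, 60], "twist": 0, "grip": 0.0}, {"offset": [0, 0, 60], "twist": 0, "grip": 0.0}]'

```text
time: 15.65
tool_pos: [0.4511, -0.2101, 0.2714]
tool_rot: [-0.002, 0.706, 0.708, -0.0]
contact_force: [0.0, 0.7, 0.1]
gripper_width: -0.002
```

>>> play_rows --increments '[{"offset": [0, 0, 4], "twist": 0, "grip": 0.0}, {"offset": [0, 0, 8], "twist": 0, "grip": 0.0}, {"offset": [0, 0, 12], "twist": 0, "grip": 0.0}, {"offset": [0, 0, 16], "twist": 0, "grip": 0.0}, {"offset": [0, 0, 16], "twist": 0, "grip": 0.0}]'

```text
time: 16.07
tool_pos: [0.4519, -0.2108, 0.2573]
tool_rot: [0.001, 0.706, 0.708, -0.0]
contact_force: [-2.0, -1.0, 4.3]
gripper_width: 0.0
```

>>> play_rows --increments '[{"offset": [0, 0, 3], "twist": 0, "grip": 0.0}, {"offset": [0, 0, 6], "twist": 0, "grip": 0.0}, {"offset": [0, 0, 6], "twist": 0, "grip": 0.0}]'

```text
time: 16.32
tool_pos: [0.4517, -0.2108, 0.2511]
tool_rot: [0.0, 0.706, 0.708, -0.0]
contact_force: [-2.2, -2.3, 4.9]
gripper_width: 0.001
```

```bash
python3 -c "
from h import *
s=manip.state();print(s['time'],s['tool_pos'],s['gripper_width'],s['contact_force'])
for cam in ('wrist','scene','top'):
    a=manip.grab_frame(cam);cv2.imwrite('pics/l_%s.png'%cam,a)
    print(cam,[(w(cam,d['xyz']).round(4).tolist(),round(d['p'],2)) for d in manip.tip_of('lever_pad',cam)[:2]])
"
```

```text
16.3167 [ 0.45168136 -0.210774    0.25107665] 0.0005940977334863586 [-2.16668736 -2.31245883  4.90426285]
wrist [([0.4515, -0.2084, 0.0773], 0.78)]
scene [([0.4465, -0.2108, 0.0808], 0.57)]
top [([0.4497, -0.2092, 0.0772], 0.7), ([0.4851, 0.0318, 0.007], 0.58)]
```

>>> play_rows --increments '[{"offset": [0, 0, 3], "twist": 0, "grip": 0.0}, {"offset": [0, 0, 6], "twist": 0, "grip": 0.0}, {"offset": [0, 0, 8], "twist": 0, "grip": 0.0}, {"offset": [0, 0, 8], "twist": 0, "grip": 0.0}, {"offset": [0, 0, 8], "twist": 0, "grip": 0.0}]'

```text
time: 17.03
tool_pos: [0.4518, -0.2106, 0.2435]
tool_rot: [0.0, 0.706, 0.708, -0.0]
contact_force: [-2.4, -1.7, 7.5]
gripper_width: -0.0
```

```bash
python3 -c "
from h import *
for cam in ('wrist','scene','top','wrist','top'):
    s=manip.state();print(round(s['time'],2),s['tool_pos'].round(4) if hasattr(s['tool_pos'],'round') else s['tool_pos'],np.round(s['contact_force'],1))
    a=manip.grab_frame(cam);cv2.imwrite('pics/m_%s.png'%cam,a)
    print(cam,[(w(cam,d['xyz']).round(4).tolist(),round(d['p'],2)) for d in manip.tip_of('lever_pad',cam)[:1]])
for n in ('stick_a','stapler','tape_measure','fallen'): print(n,[(w('top',d['xyz']).round(4).tolist(),round(d['p'],2)) for d in manip.tip_of(n,'top')[:3]])
# gauge colours in the wrist and top views around the post
for cam,p in (('wrist',(.455,-.177,.08)),('scene',(.455,-.177,.08))):
    u,v=proj(cam,p).astype(int);a=cv2.imread('pics/m_%s.png'%cam);b=a[max(v-25,0):v+26,max(u-25,0):u+26].astype(int)
    for nm,m in (('green',(b[...,1]>b[...,2]+30)&(b[...,1]>b[...,0]+30)),('red',(b[...,2]>b[...,1]+60)&(b[...,2]>b[...,0]+60))):
        q=np.argwhere(m);print(cam,(u,v),nm,len(q),q.mean(0).round(1) if len(q) else '')
"
```

```text
17.03 [ 0.4518 -0.2106  0.2435] [-2.4 -1.7  7.5]
wrist [([0.4492, -0.2052, 0.0692], 0.68)]
17.13 [ 0.4518 -0.2106  0.2436] [-3.4 -1.1  5.9]
scene [([0.4459, -0.2079, 0.0748], 0.57)]
17.23 [ 0.4518 -0.2106  0.2436] [-4.2 -2.6  6.1]
top [([0.4501, -0.2101, 0.0709], 0.79)]
17.33 [ 0.4518 -0.2106  0.2436] [-3.4 -1.5  6.7]
wrist [([0.4471, -0.2077, 0.0688], 0.71)]
17.43 [ 0.4518 -0.2106  0.2436] [-3.5 -1.7  7. ]
top [([0.4477, -0.2133, 0.0706], 0.94)]
stick_a [([0.4863, 0.0311, 0.0059], 0.47), ([0.4843, 0.1014, 0.0058], 0.45), ([0.6719, 0.2277, 0.0008], 0.42)]
stapler [([0.6738, 0.2257, 0.0016], 0.57)]
tape_measure [([0.5728, 0.4274, 0.0043], 0.9)]
fallen [([0.4806, 0.1719, 0.0066], 0.66)]
wrist (np.int64(282), np.int64(221)) green 0 
wrist (np.int64(282), np.int64(221)) red 194 [45.4 34.4]
scene (np.int64(302), np.int64(168)) green 0 
scene (np.int64(302), np.int64(168)) red 72 [36.2 28.2]
```

```bash
python3 -c "
from h import *
print(manip.job_done())
s=manip.state();print(s['time'],s['tool_pos'],s['contact_force'])"
```

```text
the job is handed in; nothing more can be done
None
the job is handed in; nothing more can be done
```

I stood the fallen glue stick upright on the yellow spot and let go of it. I then pushed the lever to half way with closed fingers and handed the job in at about 17.8 s with the fingers still holding it.

**How the stick was raised:** the tool can only point straight down. I gripped the end of the cap, loosened the grip until the stick swung foot-down, and lifted and dragged it upright. Then I re-gripped it and set it on the spot.

**Stick and surroundings:**
- **Stick:** the last top view put its foot at (0.481, 0.172), against a spot centre of about (0.480, 0.1725).
- **Neighbours:** a scene picture after the release showed all three sticks standing. The last top view put the neighbours within about 2 mm of where they started.
- **Tape measure and stapler:** their positions were unchanged within the detector's error.

**Lever:**
- **Height:** the fingertips were at about 70.5 mm. The networks put the pad at 69–71 mm in the wrist and top views and about 75 mm in the scene view. Half way is 70 mm.
- **Force:** the upward force on the fingers was 6–7.5 N, close to the 6 N expected at half way. There was also about 3–4 N sideways.
- **Not checked:** the gauge's green band faced away from the cameras and a colour search found no green, so I never saw the pointer. The half-way position rests on height and force only.

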